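# Reverse a row of books into the steel rack

## Task

Move the four small books from the wooden rack into the steel rack, one upright in the middle of each bay, in reverse order: the book that stands leftmost in the wooden rack (seen from the robot) ends rightmost in the steel rack, the next one second from the right, and so on, so that a colleague on the far side of the desk sees the same order from left to right. Set each book down on the floor of its bay, square with the rack (spine either way), and do not drop any.

Things in the scene. Friction and masses are not known exactly. Their poses are not given: they have to be found in the camera images.
- wood_rack: Rack the books come from: fixed low wooden board, 276 mm long (its y), 90 mm deep (x), top 14 mm above the desk, bearing four pale cradles in a row at y = +99, +33, -33, -99 mm. Origin: centre of its underside, on the desk; +y is left as seen from the robot. Turned at most 0.16 rad; it may be the nearer or the farther rack.
- steel_rack: Rack the books go to: fixed dark steel base, 276 mm long (y), 90 deep (x), four empty bays centred at x = 0, y = +99, +33, -33, -99 mm (+y: left from the robot). Origin: centre of underside, on the desk. Bay floor 18 mm above it; each bay lies between two upright bright sheets 51 mm apart inside, 76 mm long, tops at 49 mm; front and back open. Turned at most 0.16 rad.
- book_tall: Upright blue cloth-bound book with cream pages, the tallest book: 28 mm thick, 66 mm deep, 134 mm high; rigid, loose, 170 g +-25%. Origin: centre of underside; z up, x through its depth (spine at -x, to the robot), y through its thickness (grip these faces from above). Starts in cradle_tall, within 3 mm and 0.05 rad of centred; 30 mm or more between neighbours' covers.
- book_wide: Upright blue cloth-bound book with cream pages, the book with the deepest covers: 28 mm thick, 88 mm deep, 124 mm high; rigid, loose, 215 g +-25%. Origin: centre of underside; z up, x through its depth (spine at -x, to the robot), y through its thickness (grip these faces from above). Starts in cradle_wide, within 3 mm and 0.05 rad of centred; 30 mm or more between neighbours' covers.
- book_thick: Upright blue cloth-bound book with cream pages, the thickest book: 40 mm thick, 74 mm deep, 124 mm high; rigid, loose, 255 g +-25%. Origin: centre of underside; z up, x through its depth (spine at -x, to the robot), y through its thickness (grip these faces from above). Starts in cradle_thick, within 3 mm and 0.05 rad of centred; 30 mm or more between neighbours' covers.
- book_small: Upright blue cloth-bound book with cream pages, the smallest book: 22 mm thick, 52 mm deep, 114 mm high; rigid, loose, 90 g +-25%. Origin: centre of underside; z up, x through its depth (spine at -x, to the robot), y through its thickness (grip these faces from above). Starts in cradle_small, within 3 mm and 0.05 rad of centred; 30 mm or more between neighbours' covers.
- cradle_tall: Fixed pale wooden cradle on the wooden rack, 58 mm wide (y), 88 deep (x), 32 high, two cheeks 50 mm apart inside; all four look alike. The tall book stands in it at the start, in any of the four places of the row. Origin: centre of underside, 14 mm above the desk; its floor is 4 mm higher; axes parallel to the rack's.
- cradle_wide: Fixed pale wooden cradle on the wooden rack, 58 mm wide (y), 88 deep (x), 32 high, two cheeks 50 mm apart inside; all four look alike. The wide book stands in it at the start, in any of the four places of the row. Origin: centre of underside, 14 mm above the desk; its floor is 4 mm higher; axes parallel to the rack's.
- cradle_thick: Fixed pale wooden cradle on the wooden rack, 58 mm wide (y), 88 deep (x), 32 high, two cheeks 50 mm apart inside; all four look alike. The thick book stands in it at the start, in any of the four places of the row. Origin: centre of underside, 14 mm above the desk; its floor is 4 mm higher; axes parallel to the rack's.
- cradle_small: Fixed pale wooden cradle on the wooden rack, 58 mm wide (y), 88 deep (x), 32 high, two cheeks 50 mm apart inside; all four look alike. The small book stands in it at the start, in any of the four places of the row. Origin: centre of underside, 14 mm above the desk; its floor is 4 mm higher; axes parallel to the rack's.
Things that resemble listed ones, but are neither listed nor needed, are in the scene too. What is shaped like the book_tall but turquoise or yellow is not meant.

How it is judged (in metres and radians):
At the end, for the whole second after the job is handed in: The n-th book from the left in the wooden rack stands in the n-th bay from the right of the steel rack: within 15 mm of the bay's centre both ways and 5 mm of its floor, upright within 0.12 rad, square within 0.25 rad (either way round), released and at rest (((y of cradle_tall in the frame of wood_rack between 0.089 and 0.109 m and y of book_tall in the frame of steel_rack between -0.114 and -0.084 m) or (y of cradle_tall in the frame of wood_rack between 0.023 and 0.043 m and y of book_tall in the frame of steel_rack between -0.048 and -0.018 m) or (y of cradle_tall in the frame of wood_rack between -0.043 and -0.023 m and y of book_tall in the frame of steel_rack between 0.018 and 0.048 m) or (y of cradle_tall in the frame of wood_rack between -0.109 and -0.089 m and y of book_tall in the frame of steel_rack between 0.084 and 0.114 m)) and x of book_tall in the frame of steel_rack between -0.015 and 0.015 m and z of book_tall in the frame of steel_rack between 0.013 and 0.023 m and angle between each of book_tall, book_wide, book_thick, book_small's own z axis and vertical below 0.12 rad and angle between the x axis of each of book_tall, book_wide, book_thick, book_small and the x axis of steel_rack, either way round below 0.25 rad and linear speed of each of book_tall, book_wide, book_thick, book_small below 0.02 m/s and angular speed of each of book_tall, book_wide, book_thick, book_small below 0.1 rad/s and contact force between the fingers and book_tall below 0.1 N and ((y of cradle_wide in the frame of wood_rack between 0.089 and 0.109 m and y of book_wide in the frame of steel_rack between -0.114 and -0.084 m) or (y of cradle_wide in the frame of wood_rack between 0.023 and 0.043 m and y of book_wide in the frame of steel_rack between -0.048 and -0.018 m) or (y of cradle_wide in the frame of wood_rack between -0.043 and -0.023 m and y of book_wide in the frame of steel_rack between 0.018 and 0.048 m) or (y of cradle_wide in the frame of wood_rack between -0.109 and -0.089 m and y of book_wide in the frame of steel_rack between 0.084 and 0.114 m)) and x of book_wide in the frame of steel_rack between -0.015 and 0.015 m and z of book_wide in the frame of steel_rack between 0.013 and 0.023 m and contact force between the fingers and book_wide below 0.1 N and ((y of cradle_thick in the frame of wood_rack between 0.089 and 0.109 m and y of book_thick in the frame of steel_rack between -0.114 and -0.084 m) or (y of cradle_thick in the frame of wood_rack between 0.023 and 0.043 m and y of book_thick in the frame of steel_rack between -0.048 and -0.018 m) or (y of cradle_thick in the frame of wood_rack between -0.043 and -0.023 m and y of book_thick in the frame of steel_rack between 0.018 and 0.048 m) or (y of cradle_thick in the frame of wood_rack between -0.109 and -0.089 m and y of book_thick in the frame of steel_rack between 0.084 and 0.114 m)) and x of book_thick in the frame of steel_rack between -0.015 and 0.015 m and z of book_thick in the frame of steel_rack between 0.013 and 0.023 m and contact force between the fingers and book_thick below 0.1 N and ((y of cradle_small in the frame of wood_rack between 0.089 and 0.109 m and y of book_small in the frame of steel_rack between -0.114 and -0.084 m) or (y of cradle_small in the frame of wood_rack between 0.023 and 0.043 m and y of book_small in the frame of steel_rack between -0.048 and -0.018 m) or (y of cradle_small in the frame of wood_rack between -0.043 and -0.023 m and y of book_small in the frame of steel_rack between 0.018 and 0.048 m) or (y of cradle_small in the frame of wood_rack between -0.109 and -0.089 m and y of book_small in the frame of steel_rack between 0.084 and 0.114 m)) and x of book_small in the frame of steel_rack between -0.015 and 0.015 m and z of book_small in the frame of steel_rack between 0.013 and 0.023 m and contact force between the fingers and book_small below 0.1 N); the robot touches nothing.
It fails at once if the tall book is dropped or thrown (moves faster than 1 m/s while the fingers do not hold it) (linear speed of book_tall above 1 m/s and contact force between the fingers and book_tall below 0.1 N).
It fails at once if the wide book is dropped or thrown (moves faster than 1 m/s while the fingers do not hold it) (linear speed of book_wide above 1 m/s and contact force between the fingers and book_wide below 0.1 N).
It fails at once if the thick book is dropped or thrown (moves faster than 1 m/s while the fingers do not hold it) (linear speed of book_thick above 1 m/s and contact force between the fingers and book_thick below 0.1 N).
It fails at once if the small book is dropped or thrown (moves faster than 1 m/s while the fingers do not hold it) (linear speed of book_small above 1 m/s and contact force between the fingers and book_small below 0.1 N).
It also fails if it takes over 99 s, if anything falls off the work surface, if the arm or the gripper's body presses on something with over 40 N, if the wrist force passes 120 N, or if a joint passes its speed limit or range.

## Robot

A 6-joint arm with a two-finger parallel gripper is mounted at the origin on a cart in front of the work surface, level with it; the furniture and walls round the work are solid. World frame = base frame: x ahead of the robot, y to its left, z up, the work surface at z = 0. Lengths are in mm, angles in rad, forces in N, time in s.
With the tool pointing down it reaches from about 350 to 775 mm from the base axis. Payload 7.3 kg.
Tool frame: the origin (TCP) lies at the very end of the fingers, on their centre line; the grasp point (between the pads) lies 19 mm behind it; z points along the fingers, y is the line along which they close (so a half turn about z gives the same grasp; the last joint's range is limited). The gripper opens to 92 mm and grips with 3 to 60 N. Pads are 19 mm wide; open, the fingers measure 130 mm over their backs; the gripper's body (75 mm by 190 mm) begins 47 mm behind the grasp point.
Start: joints at [-1.291, 0.342, 1.524, -0, 1.275, -0.146], TCP at [216.875, -478.132, 226.741] pointing down, gripper open.
Joint ranges: [-2.53, 2.53], [-0.77, 2.02], [0.04, 2.7], [-1, 4.14], [0.28, 2.66], [-3.11, 3.11]. Speed limits (rad/s): [2.57, 2.57, 3.14, 3.14, 3.14, 3.14].

## Interface

Orientations are given as [roll, pitch, yaw] about the fixed x, y, z axes, in that order (R = Rz(yaw) Ry(pitch) Rx(roll)).
In Python, from plant import get_obs, vision, workorder gives the robot as it stands.
- The arm moves only by the shell command python3 -m pendant 'ROWS' [OPENING]. ROWS is a JSON object of lists of equal length, an entry for each row: "dp": the shift along the tool's x, y, z in m, a list of three; "rotation": the turn, a rotation vector about the tool's x, y, z in rad, a list of three. A call has 1 to 8 rows; each row is the pose to reach, as a shift and turn from the pose commanded when the call began, along the tool's axes at that moment; what a row does not reach only later rows make up. A row lasts 1/8 s, in which the tool goes at most 62.5 mm and 10.7 degrees, less where a joint would pass 70% of its speed; a pose out of reach is approached as far as the arm can. A call with a gripper value outside its range is refused whole. OPENING is the finger opening in m, from 0 to 0.0918, set as the call begins (- or left out, the last holds). The fingers move at their own pace and stop on an object; the grip force is fixed at half the most. Time passes only in rows, so rows that repeat a pose let the fingers close. It gives the time, the measured TCP pose, the force, the opening and the grip force at its end, in the units of the state.
- get_obs(): the state, without advancing time (a new reading comes with each control period).
- vision.capture(name): name is "scene" or "top" or "wrist"; returns a dict with "pixels" (400x640x3 uint8, red, green, blue), "vfov" (degrees; the focal length in pixels is half the picture's height over the tangent of half this angle, whatever the lens; pixels are square), "cx", "cy" (the principal point, pixels), "pose" (4x4, takes a point from camera to world coordinates); the wrist camera has in their place "T_tool_cam" (4x4, takes a point from camera to tool coordinates, whose origin is the TCP and whose axes are the flange's). Camera axes: x right, y up, looking along -z (the intrinsics and any distortion apply to the point x, -y, -z); pixel columns grow to the right and rows downward; lengths in mm; the calibration is good to about 2 mm. A picture is of the moment at which its call begins: read the wrist's pose just before it. There is no depth.
- workorder.close_job(): hands the job in; it is judged then, once.
The state is a dict: "time": time; "joint_positions": joint angles; "dq": joint speeds; "tau": joint torques, N m; "tool_pos": TCP position; "tcp_rot": TCP orientation; "contact_force": force on the tool from outside, world axes, zero at the start; "moment": the same for the moment, N m; "grip_width": finger opening in mm; "finger_force": force on a finger pad.
Only numpy, scipy, OpenCV 4.12 (cv2) and the standard library are available. Lean on these libraries where they do the work, as an engineer would, in place of code of your own. Each camera call takes 0.05 s, during which the arm holds its last target. There are 200 camera calls.

## Working session

There is one attempt and no reset: what is moved stays moved. The work goes in short steps, Python scripts to look and compute and a shell command to move; the robot and the scene stay as the last step left them, time stands still between calls to the robot, and variables do not carry over. Pictures are saved under pics/ and viewed, at most 14 in all, crops included, and the job is handed in when it is done.

```bash
mkdir -p pics; ls
python3 - <<'E'
from plant import get_obs, vision, workorder
import cv2,numpy as np
for n in ["scene","top","wrist"]:
    d=vision.capture(n); cv2.imwrite(f"pics/{n}0.png",d["pixels"][:,:,::-1])
    print(n,{k:(np.round(v,3).tolist() if k!="pixels" else 0) for k,v in d.items()})
print(get_obs())
E
```

```text
pics
scene {'pixels': 0, 'vfov': 47.39, 'cx': 317.292, 'cy': 200.709, 'pose': [[-0.449, -0.648, 0.616, 1123.351], [0.894, -0.324, 0.311, 427.098], [-0.002, 0.69, 0.724, 671.673], [0.0, 0.0, 0.0, 1.0]]}
top {'pixels': 0, 'vfov': 45.569, 'cx': 326.622, 'cy': 204.613, 'pose': [[-0.005, 0.99, -0.143, 484.1], [-1.0, -0.006, -0.007, 158.182], [-0.007, 0.143, 0.99, 924.837], [0.0, 0.0, 0.0, 1.0]]}
wrist {'pixels': 0, 'vfov': 61.536, 'cx': 319.987, 'cy': 201.243, 'T_tool_cam': [[0.001, 0.969, 0.247, 65.273], [1.0, -0.0, -0.0, -0.119], [-0.0, 0.247, -0.969, -158.313], [0.0, 0.0, 0.0, 1.0]]}
{'time': 0.15, 'joint_positions': array([-1.29098732e+00,  3.42565383e-01,  1.52475721e+00, -3.53321487e-05,
        1.27543508e+00, -1.46004195e-01]), 'dq': array([ 0.00176033, -0.0016972 , -0.00354112, -0.00018655,  0.00153108,
       -0.00120442]), 'tau': array([ 1.48650772e-03, -4.31467795e+01, -2.44354284e+01,  7.18535436e-02,
        5.38423809e-02, -6.91623791e-05]), 'tool_pos': array([ 216.78208883, -477.8245202 ,  226.2173184 ]), 'tcp_rot': array([-3.14043511e+00, -1.36063685e-04,  4.25823427e-01]), 'contact_force': array([-0.27007868,  0.46665254, -0.01508385]), 'moment': array([ 0.01361211, -0.00035017,  0.03531694]), 'finger_force': 0.0, 'grip_width': 91.67073029388268}
```

View pics/top0.png

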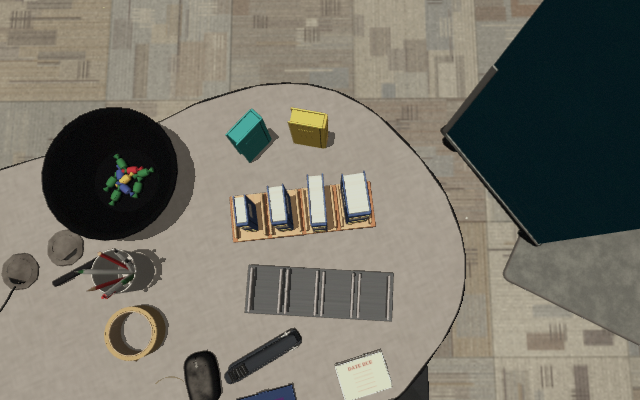

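View pics/scene0.png

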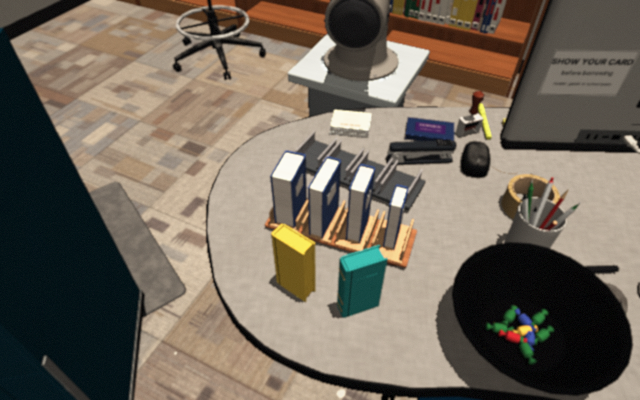

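The top view shows the wooden rack (cols 232–375, rows 180–240), which is the farther one. From the left its books are small (244), tall (279), wide (317) and thick (355). The steel rack is nearer (cols 246–393, rows 265–320). The scene view confirms the order, and the turquoise and yellow decoys stand behind.

```bash
cat > h.py <<'E'
import numpy as np, cv2
from scipy.spatial.transform import Rotation as R
from plant import get_obs, vision
def cap(name,save=None):
    o=get_obs(); d=vision.capture(name)
    if name=="wrist":
        T=np.eye(4); T[:3,:3]=R.from_euler("xyz",o["tcp_rot"]).as_matrix(); T[:3,3]=o["tool_pos"]
        d["pose"]=T@np.array(d["T_tool_cam"])
    if save: cv2.imwrite(save,d["pixels"][:,:,::-1])
    return d
def ray(d,uv):
    uv=np.atleast_2d(uv).astype(float); P=np.array(d["pose"]); f=200/np.tan(np.radians(d["vfov"])/2)
    c=np.c_[(uv[:,0]-d["cx"])/f,-(uv[:,1]-d["cy"])/f,-np.ones(len(uv))]
    return P[:3,3],c@P[:3,:3].T
def onto(d,uv,z):
    o,r=ray(d,uv); return o+r*((z-o[2])/r[:,2:])
def proj(d,X):
    P=np.array(d["pose"]); f=200/np.tan(np.radians(d["vfov"])/2)
    c=(np.atleast_2d(X)-P[:3,3])@P[:3,:3]
    return np.c_[d["cx"]-f*c[:,0]/c[:,2], d["cy"]+f*c[:,1]/c[:,2]]
def tri(a,ua,b,ub):
    A=np.zeros((3,3));y=np.zeros(3)
    for d,u in((a,ua),(b,ub)):
        o,r=ray(d,u); r=r[0]/np.linalg.norm(r[0]); M=np.eye(3)-np.outer(r,r); A+=M; y+=M@o
    return np.linalg.solve(A,y)
E
python3 - <<'E'
from h import *
d=cap("top"); i=d["pixels"][:,:,::-1][165:330,225:400]
cv2.imwrite("pics/topc.png",cv2.resize(i,None,fx=3.6,fy=3.6,interpolation=cv2.INTER_CUBIC))
for n,uv,z in [("steel",[[248,265],[393,273],[391,320],[245,313]],18),("wood",[[230,194],[372,180],[376,226],[234,241]],14)]:
    p=onto(d,uv,z); print(n,p.round(0).tolist(),p.mean(0).round(0))
E
```

```text
steel [[501.0, 314.0, 18.0], [485.0, 40.0, 18.0], [398.0, 46.0, 18.0], [412.0, 318.0, 18.0]] [449. 179.  18.]
wood [[638.0, 352.0, 14.0], [664.0, 76.0, 14.0], [574.0, 70.0, 14.0], [547.0, 342.0, 14.0]] [606. 210.  14.]
```

View pics/topc.png

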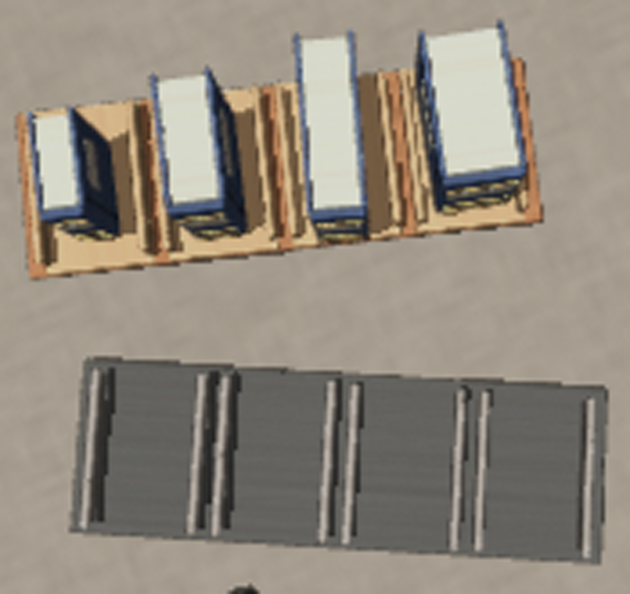

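The crop shows the four books standing squarely in their cradles (white tops at crop cols 55, 190, 325 and 470). The steel bays are empty, with clear sheet edges. Next: plan a wrist view over the racks.

```bash
cat >> h.py <<'E'
def go(x,y,z,yaw):
    "shift (m) and turn about tool z (rad) from the present pose; prints"
    o=get_obs(); M=R.from_euler("xyz",o["tcp_rot"]).as_matrix(); T=R.from_euler("xyz",[np.pi,0,yaw]).as_matrix()
    print("to",[round(float(v)) for v in (x,y,z)],"dp",((M.T@(np.array([x,y,z])-o["tool_pos"]))/1000).round(4).tolist(),"rot",R.from_matrix(M.T@T).as_rotvec().round(3).tolist())
E
python3 - <<'E'
from h import *
s=cap("scene"); print(onto(s,[[505,145],[640,150],[480,90]],0).round(0).tolist(), onto(s,[[130,400],[0,150]],0).round(0).tolist())
t=cap("top"); print(onto(t,[[445,130],[535,243]],0).round(), onto(t,[[445,130],[535,243]],300).round())
go(300,-100,400,0.2); go(420,150,400,0)
E
```

```text
[[201.0, 446.0, 0.0], [82.0, 723.0, 0.0], [-2.0, 342.0, 0.0]] [[1026.0, 76.0, 0.0], [733.0, -580.0, 0.0]]
[[ 768.  -74.    0.]
 [ 540. -238.    0.]] [[ 676.    1.  300.]
 [ 522. -110.  300.]]
to [300, -100, 400] dp [0.2319, -0.31, -0.1733] rot [-0.0, -0.0, 0.226]
to [420, 150, 400] dp [0.4444, -0.4881, -0.1733] rot [-0.0, 0.0, 0.426]
```

```bash
python3 -m pendant '{"dp":[[0.04,-0.04,-0.03],[0.08,-0.08,-0.06],[0.12,-0.12,-0.09],[0.16,-0.16,-0.12],[0.2,-0.2,-0.15],[0.235,-0.235,-0.17],[0.269,-0.271,-0.174],[0.269,-0.271,-0.174]],"rotation":[[0,0,0],[0,0,0.05],[0,0,0.1],[0,0,0.15],[0,0,0.2],[0,0,0.25],[0,0,0.3],[0,0,0.3]]}' 0.09; python3 -c "
from h import *
go(440,190,400,0)"
```

```text
time: 1.3
tool_pos: [350.5, -117.6, 401.4]
tcp_rot: [3.141, -0.002, 0.131]
contact_force: [0.0, -1.4, -0.6]
grip_width: 89.9
finger_force: 0.0
to [440, 190, 400] dp [0.129, -0.2932, 0.0015] rot [0.001, -0.002, 0.131]
```

```bash
python3 -m pendant '{"dp":[[0.02,-0.05,0],[0.045,-0.1,0],[0.065,-0.15,0],[0.09,-0.2,0],[0.11,-0.25,0],[0.129,-0.293,0],[0.129,-0.293,0],[0.129,-0.293,0]],"rotation":[[0,0,0.02],[0,0,0.04],[0,0,0.06],[0,0,0.08],[0,0,0.1],[0,0,0.131],[0,0,0.131],[0,0,0.131]]}'; python3 -c "
from h import *
d=cap('wrist','pics/w1.png'); go(520,190,400,0); go(430,190,400,0)"
```

```text
time: 2.3
tool_pos: [441.4, 185.5, 400.2]
tcp_rot: [3.141, 0.001, -0.005]
contact_force: [0.4, -0.5, 0.1]
grip_width: 89.8
finger_force: 0.0
to [520, 190, 400] dp [0.0787, -0.0052, 0.0005] rot [0.001, 0.0, -0.006]
to [430, 190, 400] dp [-0.0113, -0.0046, 0.0005] rot [0.001, 0.0, -0.006]
```

View pics/w1.png

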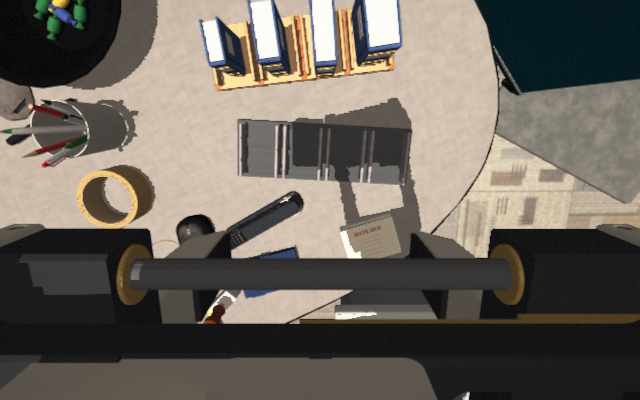

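The wrist view shows the steel rack at cols 238–411, rows 119–185, and the book tops cut off at the upper edge. I'll move 70 mm forward for a second viewpoint.

```bash
python3 -m pendant '{"dp":[[0.025,-0.003,0],[0.05,-0.005,0],[0.07,-0.005,0],[0.07,-0.005,0],[0.07,-0.005,0],[0.07,-0.005,0]],"rotation":[[0,0,0],[0,0,0],[0,0,0],[0,0,0],[0,0,0],[0,0,0]]}'
cat > meas.py <<'E'
from h import *
def whites(d):
    # cream page tops among blue-edged books
    h=cv2.cvtColor(d["pixels"],cv2.COLOR_RGB2HSV); m=((h[...,1]<60)&(h[...,2]>185)).astype(np.uint8)
    c,_=cv2.findContours(m,cv2.RETR_EXTERNAL,cv2.CHAIN_APPROX_NONE)
    out=[]
    for k in c:
        a=cv2.contourArea(k)
        if a>120:
            r=cv2.minAreaRect(k); out.append((r[0][0],r[0][1],max(r[1]),min(r[1]),a))
    return sorted(out)
E
python3 - <<'E'
from meas import *
w=cap("wrist","pics/w2.png"); t=cap("top","pics/t2.png")
for n,d in(("w",w),("t",t)):
    print(n); print(np.round(whites(d),1).tolist())
E
```

```text
time: 3.1
tool_pos: [510.5, 191.0, 401.3]
tcp_rot: [-3.142, -0.001, -0.005]
contact_force: [-0.2, -0.6, -0.2]
grip_width: 90.2
finger_force: 0.0
w
[[222.3, 102.4, 37.5, 13.7, 456.0], [229.6, 306.6, 62.7, 24.9, 758.0], [247.0, 128.5, 494.0, 257.0, 63846.0], [337.0, 304.0, 66.0, 28.0, 1623.0], [373.2, 165.2, 48.2, 6.8, 202.0], [551.8, 228.9, 156.1, 103.3, 5473.5]]
t
[[346.6, 381.6, 37.5, 15.4, 484.5]]
```

View pics/w2.png

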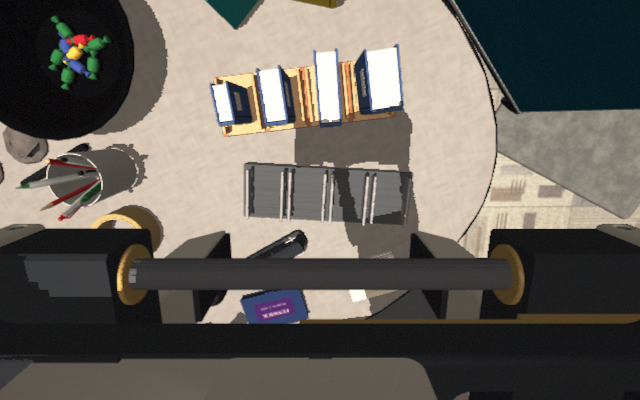

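The wrist view shows all four white page tops (cols 223, 272, 327 and 382, rows 50–125) and the whole steel rack (cols 244–411, rows 163–223). Now I'll extract these in both views.

Run:
```python
from meas import *
w=cap("wrist"); t=cap("top"); t["pixels"]=cv2.imread("pics/top0.png")[:,:,::-1].copy()
def books(d,roi,v):
    p=np.array(d["pixels"]).astype(int); x0,x1,y0,y1=roi
    s=p[y0:y1,x0:x1]; m=((s.min(2)>v)&(s.max(2)-s.min(2)<40)).astype(np.uint8)
    c,_=cv2.findContours(m,0,cv2.CHAIN_APPROX_NONE); out=[]
    for k in c:
        if cv2.contourArea(k)>90:
            b=cv2.boxPoints(cv2.minAreaRect(k))+[x0,y0]; out.append(b)
    return sorted(out,key=lambda b:b[:,0].mean())
W=books(w,(205,410,40,135),215); T=books(t,(228,380,165,245),195)
print(len(W),len(T))
for a,b in zip(W,T):
    X=tri(w,a.mean(0),t,b.mean(0)); 
    for d,q in((w,a),(t,b)):
        P=onto(d,q,X[2])[:,:2]; (c,s,ang)=cv2.minAreaRect(P.astype(np.float32))
        print(X.round(1),"ctr",np.round(c,1),"size",np.round(sorted(s),1),"ang",round(ang,1))
for n,d,roi,v in(("t",t,(240,400,258,326),112),("w",w,(236,417,155,228),95)):
    p=np.array(d["pixels"]); x0,x1,y0,y1=roi; s=p[y0:y1,x0:x1].astype(int)
    m=((s.max(2)-s.min(2)<14)).astype(np.uint8)  # neutral grey vs warm desk
    m=cv2.morphologyEx(m,cv2.MORPH_OPEN,np.ones((3,3),np.uint8))
    m=cv2.morphologyEx(m,cv2.MORPH_CLOSE,np.ones((7,7),np.uint8))
    k=max(cv2.findContours(m,0,cv2.CHAIN_APPROX_NONE)[0],key=cv2.contourArea)
    q=cv2.boxPoints(cv2.minAreaRect(k))+[x0,y0]; P=onto(d,q,18)[:,:2]
    print(n,q.round(1).tolist(),P.round(1).tolist(),P.mean(0).round(1),"area",cv2.contourArea(k))
    if n=="t": qt=q
    else: print("z of steel centre",tri(w,q.mean(0),t,qt.mean(0)).round(1))
```

```text
4 4
[591.9 309.1 133.6] ctr [591.7 309.4] size [15.9 43.2] ang 7.8
[591.9 309.1 133.6] ctr [591.8 309. ] size [14.8 41.5] ang 8.2
[600.2 246.5 145.1] ctr [599.8 247.2] size [23.5 58.2] ang 7.1
[600.2 246.5 145.1] ctr [600.2 246.1] size [20.8 56.2] ang 6.7
[611.5 180.9 119. ] ctr [610.8 180.2] size [24.7 82.5] ang 4.3
[611.5 180.9 119. ] ctr [611.5 181.4] size [21.7 79.4] ang 4.3
[618.9 114.2 135.4] ctr [618.7 113.5] size [36.1 68.8] ang 8.2
[618.9 114.2 135.4] ctr [618.6 114.3] size [33.4 64.5] ang 8.3
t [[244.4, 312.3], [247.3, 263.5], [394.2, 272.2], [391.3, 321.0]] [[413.5, 318.8], [503.8, 315.1], [486.1, 37.7], [396.4, 45.3]] [449.9 179.2] area 6874.0
w [[240.8, 218.8], [244.2, 161.4], [412.8, 171.3], [409.4, 228.7]] [[408.7, 324.7], [505.5, 313.2], [488.1, 40.0], [389.7, 39.5]] [448.  179.4] area 8621.0
z of steel centre [449.5 179.4  19.5]
```

Run:
```python
from meas import *
s=cap("scene"); s["pixels"]=cv2.imread("pics/scene0.png")[:,:,::-1].copy()
t=cap("top"); t["pixels"]=cv2.imread("pics/top0.png")[:,:,::-1].copy()
p=s["pixels"][145:260,262:415].astype(int); m=((p.min(2)>215)).astype(np.uint8)
S=[]
for k in cv2.findContours(m,0,cv2.CHAIN_APPROX_NONE)[0]:
    if cv2.contourArea(k)>40: S.append((cv2.boundingRect(k),cv2.contourArea(k)))
print([((b[0]+262,b[1]+145,b[2],b[3]),a) for b,a in S])
for n,X in(("small",(592,309,132)),("tall",(600,246.5,152)),("wide",(611.5,181,142)),("thick",(619,114,142))):
    print(n,proj(s,X).round(0),proj(s,(X[0],X[1],X[2]-10)).round(0))
# bay centres from sheet tops (crop coords, front/back ends of each sheet)
c=np.array([[[97,370],[84,526]],[[203,374],[194,531]],[[226,374],[217,533]],[[333,380],[325,540]],[[355,384],[347,543]],[[461,390],[455,548]],[[485,391],[479,550]],[[591,398],[587,556]]],float)
for i in range(0,8,2):
    q=c[i:i+2].reshape(-1,2)/3.6+[225,165]; P=onto(t,q,49); print("bay",P.mean(0).round(1), "w",np.round(np.linalg.norm(P[0]-P[2]),1))
```

```text
[((392, 188, 14, 18), 145.5), ((352, 167, 21, 24), 267.5), ((311, 159, 27, 32), 349.5), ((273, 153, 30, 27), 426.5)]
small [[398. 195.]] [[397. 199.]]
tall [[362. 177.]] [[362. 181.]]
wide [[324. 174.]] [[324. 178.]]
thick [[287. 165.]] [[287. 169.]]
bay [455.4 276.4  49. ] w 53.9
bay [451.9 210.5  49. ] w 54.3
bay [446.8 145.5  49. ] w 53.7
bay [442.8  79.8  49. ] w 53.6
```

The heights and bays agree across views. Starting with the small book.

```bash
python3 -c "
from h import *
go(592,309,200,0.14)"
```

```text
to [592, 309, 200] dp [0.0804, -0.118, 0.2009] rot [0.0, -0.0, -0.145]
```

```bash
python3 -m pendant '{"dp":[[0.02,-0.03,0.03],[0.04,-0.06,0.06],[0.06,-0.09,0.1],[0.08,-0.118,0.14],[0.08,-0.118,0.18],[0.08,-0.118,0.201],[0.08,-0.118,0.201],[0.08,-0.118,0.201]],"rotation":[[0,0,-0.05],[0,0,-0.1],[0,0,-0.145],[0,0,-0.145],[0,0,-0.145],[0,0,-0.145],[0,0,-0.145],[0,0,-0.145]]}' 0.036; python3 -c "
from h import *
go(592,309,95,0.14); cap('wrist','pics/w3.png')"
```

```text
time: 4.4
tool_pos: [592.4, 309.1, 201.1]
tcp_rot: [-3.141, -0.002, 0.14]
contact_force: [-0.7, 0.1, 0.4]
grip_width: 36.3
finger_force: 0.0
to [592, 309, 95] dp [-0.0006, 0.0001, 0.1061] rot [-0.0, -0.002, -0.0]
```

View pics/w3.png

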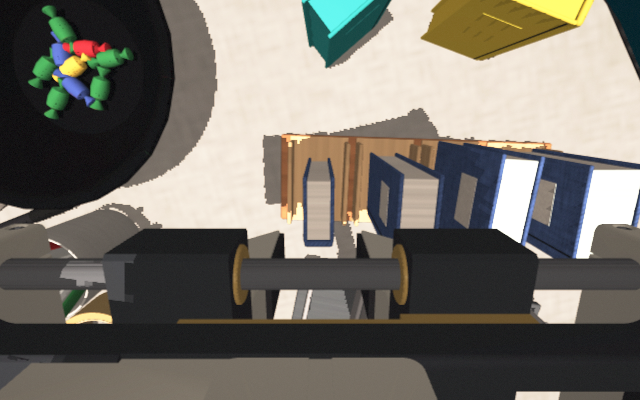

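The small book is at col 318, midway between the fingers (inner edges 282 and 357), so I can descend.

```bash
python3 -m pendant '{"dp":[[0,0,0.02],[0,0,0.045],[0,0,0.07],[0,0,0.09],[0,0,0.106],[0,0,0.106]],"rotation":[[0,0,0],[0,0,0],[0,0,0],[0,0,0],[0,0,0],[0,0,0]]}' && python3 -m pendant '{"dp":[[0,0,0],[0,0,0],[0,0,0],[0,0,0]],"rotation":[[0,0,0],[0,0,0],[0,0,0],[0,0,0]]}' 0
```

```text
time: 5.2
tool_pos: [591.5, 308.7, 93.2]
tcp_rot: [3.141, 0.001, 0.14]
contact_force: [-0.7, -0.2, -0.8]
grip_width: 36.0
finger_force: 0.0
time: 5.7
tool_pos: [592.4, 309.1, 94.8]
tcp_rot: [-3.141, -0.002, 0.14]
contact_force: [0.1, 0.4, 4.7]
grip_width: 22.1
finger_force: 30.0
```

```bash
python3 -m pendant '{"dp":[[0,0,-0.01],[0,0,-0.03],[0,0,-0.055],[0,0,-0.08],[0,0,-0.105],[0,0,-0.13],[0,0,-0.15],[0,0,-0.15]],"rotation":[[0,0,0],[0,0,0],[0,0,0],[0,0,0],[0,0,0],[0,0,0],[0,0,0],[0,0,0]]}'; python3 -c "
from h import *
go(443,80.2,245,-0.062)"
```

```text
time: 6.7
tool_pos: [592.3, 309.1, 245.5]
tcp_rot: [-3.141, -0.003, 0.14]
contact_force: [0.6, 0.7, -1.2]
grip_width: 21.8
finger_force: 30.0
to [443, 80, 245] dp [-0.1797, 0.2058, -0.0002] rot [-0.001, -0.003, 0.202]
```

```bash
python3 -m pendant '{"dp":[[-0.012,0.013,0],[-0.04,0.045,0],[-0.07,0.08,0],[-0.1,0.115,0],[-0.13,0.15,0],[-0.157,0.18,0],[-0.174,0.199,0],[-0.18,0.206,0]],"rotation":[[0,0,0.02],[0,0,0.05],[0,0,0.08],[0,0,0.11],[0,0,0.14],[0,0,0.17],[0,0,0.19],[0,0,0.202]]}'; python3 -m pendant '{"dp":[[0,0,0],[0,0,0],[0,0,0.03],[0,0,0.06],[0,0,0.08],[0,0,0.08],[0,0,0.08]],"rotation":[[0,0,0],[0,0,0],[0,0,0],[0,0,0],[0,0,0],[0,0,0],[0,0,0]]}';python3 -c "
from h import *
go(443,80.2,95,-0.062);cap('wrist','pics/w4.png')"
```

```text
time: 7.7
tool_pos: [441.1, 79.0, 243.1]
tcp_rot: [3.141, 0.001, -0.064]
contact_force: [0.4, 0.3, -1.3]
grip_width: 22.0
finger_force: 30.0
time: 8.57
tool_pos: [443.0, 80.2, 164.3]
tcp_rot: [-3.142, -0.001, -0.062]
contact_force: [0.3, 0.2, -0.4]
grip_width: 22.1
finger_force: 30.0
to [443, 80, 95] dp [-0.0, -0.0, 0.0693] rot [-0.0, -0.001, 0.0]
```

View pics/w4.png

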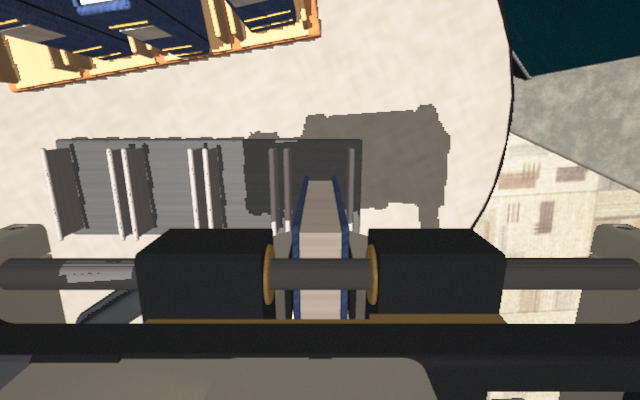

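The book (col 320) is centred over the rightmost bay (sheets at 288 and 352). Lowering.

```bash
python3 -m pendant '{"dp":[[0,0,0.015],[0,0,0.035],[0,0,0.052],[0,0,0.062],[0,0,0.066],[0,0,0.068],[0,0,0.068],[0,0,0.068]],"rotation":[[0,0,0],[0,0,0],[0,0,0],[0,0,0],[0,0,0],[0,0,0],[0,0,0],[0,0,0]]}'
```

```text
time: 9.62
tool_pos: [442.5, 79.8, 96.1]
tcp_rot: [3.142, -0.001, -0.062]
contact_force: [-0.3, 0.3, -1.7]
grip_width: 22.2
finger_force: 30.0
```

```bash
python3 -m pendant '{"dp":[[0,0,0.0005],[0,0,0.001],[0,0,0.0015],[0,0,0.0015]],"rotation":[[0,0,0],[0,0,0],[0,0,0],[0,0,0]]}'; python3 -m pendant '{"dp":[[0,0,0],[0,0,0],[0,0,0]],"rotation":[[0,0,0],[0,0,0],[0,0,0]]}' 0.036
```

```text
time: 10.12
tool_pos: [442.3, 79.8, 94.8]
tcp_rot: [3.142, -0.001, -0.062]
contact_force: [-1.4, 1.0, 6.1]
grip_width: 22.1
finger_force: 30.0
time: 10.5
tool_pos: [442.2, 79.8, 94.1]
tcp_rot: [3.141, 0.0, -0.062]
contact_force: [-0.5, 0.1, -0.1]
grip_width: 35.5
finger_force: 0.0
```

It touched down at about 6 N and is released. Retreating and going to the tall book.

```bash
python3 -m pendant '{"dp":[[0,0,-0.02],[0,0,-0.05],[0,0,-0.08],[0,0,-0.115],[0,0,-0.115],[0,0,-0.115]],"rotation":[[0,0,0],[0,0,0],[0,0,0],[0,0,0],[0,0,0],[0,0,0]]}'; python3 -c "
from h import *
go(600,246.5,210,0.12)"
```

```text
time: 11.25
tool_pos: [441.8, 79.8, 208.5]
tcp_rot: [3.141, 0.001, -0.062]
contact_force: [0.3, 0.2, -0.2]
grip_width: 35.8
finger_force: 0.0
to [600, 246, 210] dp [0.1476, -0.1762, -0.0017] rot [0.0, 0.001, -0.182]
```

```bash
python3 -m pendant '{"dp":[[0.03,-0.04,0],[0.06,-0.075,0],[0.09,-0.11,0],[0.12,-0.145,0],[0.1476,-0.176,0],[0.1476,-0.176,0],[0.1476,-0.176,0],[0.1476,-0.176,0]],"rotation":[[0,0,-0.04],[0,0,-0.08],[0,0,-0.12],[0,0,-0.15],[0,0,-0.182],[0,0,-0.182],[0,0,-0.182],[0,0,-0.182]]}' 0.042; python3 -c "
from h import *
go(600,246.5,110,0.12);cap('wrist','pics/w5.png');cap('top','pics/t5.png')
a=cv2.imread('pics/w5.png');b=cv2.imread('pics/t5.png');cv2.imwrite('pics/m5.png',np.vstack([a[:330,100:600],cv2.resize(b[220:330,220:420],None,fx=2.5,fy=2.45)]))"
```

```text
time: 12.25
tool_pos: [599.8, 245.4, 209.1]
tcp_rot: [3.141, 0.001, 0.119]
contact_force: [-0.1, 0.7, 0.1]
grip_width: 42.3
finger_force: 0.0
to [600, 246, 110] dp [0.0004, -0.0011, 0.0991] rot [0.0, 0.001, -0.001]
```

View pics/m5.png

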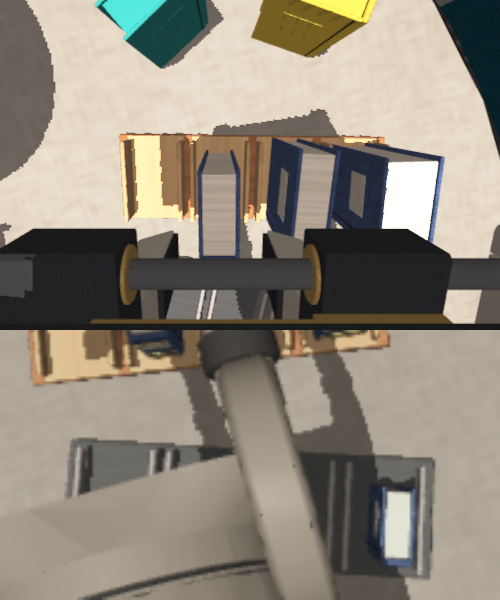

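The tall book is at crop col 218, between the finger edges at 177 and 263. The small book stands upright in the right bay. Descending.

```bash
python3 -m pendant '{"dp":[[0,-0.001,0.02],[0,-0.001,0.045],[0,-0.001,0.07],[0,-0.001,0.09],[0,-0.001,0.099],[0,-0.001,0.099],[0,-0.001,0.099]],"rotation":[[0,0,0],[0,0,0],[0,0,0],[0,0,0],[0,0,0],[0,0,0],[0,0,0]]}' && python3 -m pendant '{"dp":[[0,0,0],[0,0,0],[0,0,0],[0,0,0]],"rotation":[[0,0,0],[0,0,0],[0,0,0],[0,0,0]]}' 0
```

```text
time: 13.22
tool_pos: [600.9, 247.3, 111.3]
tcp_rot: [-3.141, -0.002, 0.12]
contact_force: [-0.4, 0.5, 0.0]
grip_width: 41.7
finger_force: 0.0
time: 13.72
tool_pos: [600.6, 247.4, 110.8]
tcp_rot: [-3.142, -0.001, 0.12]
contact_force: [-0.4, -0.5, 4.4]
grip_width: 28.0
finger_force: 30.0
```

```bash
python3 -m pendant '{"dp":[[0,0,-0.01],[0,0,-0.03],[0,0,-0.055],[0,0,-0.08],[0,0,-0.105],[0,0,-0.13],[0,0,-0.15],[0,0,-0.15]],"rotation":[[0,0,0],[0,0,0],[0,0,0],[0,0,0],[0,0,0],[0,0,0],[0,0,0],[0,0,0]]}'; python3 -c "
from h import *
go(447.2,146,260,-0.062)"
```

```text
time: 14.72
tool_pos: [600.9, 247.5, 262.0]
tcp_rot: [-3.141, -0.003, 0.12]
contact_force: [-0.1, -0.3, -1.4]
grip_width: 27.8
finger_force: 30.0
to [447, 146, 260] dp [-0.1648, 0.0824, 0.0014] rot [-0.001, -0.003, 0.182]
```

```bash
python3 -m pendant '{"dp":[[-0.012,0.006,0],[-0.035,0.018,0],[-0.06,0.03,0],[-0.088,0.044,0],[-0.115,0.058,0],[-0.14,0.07,0],[-0.158,0.079,0],[-0.165,0.082,0]],"rotation":[[0,0,0.02],[0,0,0.05],[0,0,0.08],[0,0,0.11],[0,0,0.14],[0,0,0.16],[0,0,0.175],[0,0,0.182]]}'; python3 -m pendant '{"dp":[[0,0,0],[0,0,0],[0,0,0.03],[0,0,0.06],[0,0,0.085],[0,0,0.1],[0,0,0.1],[0,0,0.1]],"rotation":[[0,0,0],[0,0,0],[0,0,0],[0,0,0],[0,0,0],[0,0,0],[0,0,0],[0,0,0]]}';python3 -c "
from h import *
go(447.2,146,110,-0.062);cap('wrist','pics/w6.png')"
```

```text
time: 15.72
tool_pos: [445.2, 145.7, 259.5]
tcp_rot: [3.141, 0.001, -0.063]
contact_force: [0.5, 0.1, -1.5]
grip_width: 27.7
finger_force: 30.0
time: 16.73
tool_pos: [447.0, 146.4, 160.7]
tcp_rot: [-3.141, -0.001, -0.062]
contact_force: [-0.4, -0.1, -0.6]
grip_width: 27.7
finger_force: 30.0
to [447, 146, 110] dp [0.0001, 0.0004, 0.0507] rot [-0.0, -0.001, 0.0]
```

View pics/w6.png

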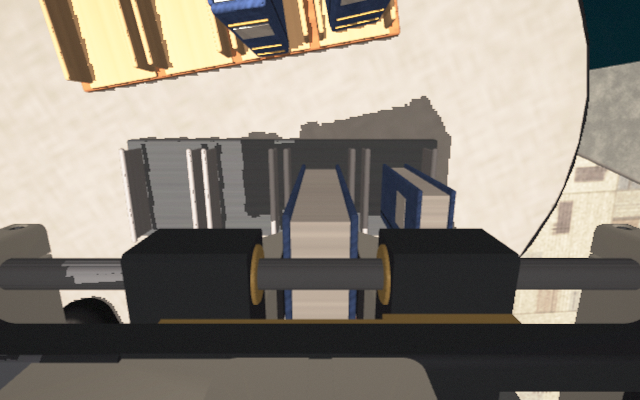

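The tall book (col 320) is between the sheets at 287 and 352, so it is centred, and the small book stands to the right. Lowering.

```bash
python3 -m pendant '{"dp":[[0,0,0.015],[0,0,0.03],[0,0,0.04],[0,0,0.046],[0,0,0.048],[0,0,0.049],[0,0,0.049],[0,0,0.049]],"rotation":[[0,0,0],[0,0,0],[0,0,0],[0,0,0],[0,0,0],[0,0,0],[0,0,0],[0,0,0]]}'; python3 -m pendant '{"dp":[[0,0,0.0005],[0,0,0.001],[0,0,0.001]],"rotation":[[0,0,0],[0,0,0],[0,0,0]]}'
```

```text
time: 17.77
tool_pos: [446.5, 146.1, 111.4]
tcp_rot: [-3.142, -0.0, -0.062]
contact_force: [0.7, 0.2, -2.1]
grip_width: 27.9
finger_force: 30.0
time: 18.15
tool_pos: [446.5, 146.1, 110.7]
tcp_rot: [-3.142, -0.001, -0.062]
contact_force: [-1.5, 0.3, 6.3]
grip_width: 28.0
finger_force: 30.0
```

```bash
python3 -m pendant '{"dp":[[0,0,0],[0,0,0],[0,0,0]],"rotation":[[0,0,0],[0,0,0],[0,0,0]]}' 0.042; python3 -m pendant '{"dp":[[0,0,-0.02],[0,0,-0.05],[0,0,-0.08],[0,0,-0.1],[0,0,-0.1],[0,0,-0.1]],"rotation":[[0,0,0],[0,0,0],[0,0,0],[0,0,0],[0,0,0],[0,0,0]]}'; python3 -c "
from h import *
go(611.5,181,205,0.075)"
```

```text
time: 18.52
tool_pos: [446.4, 146.1, 110.1]
tcp_rot: [3.141, 0.0, -0.062]
contact_force: [-0.0, 0.4, -0.2]
grip_width: 42.0
finger_force: 0.0
time: 19.27
tool_pos: [445.8, 146.0, 209.2]
tcp_rot: [3.141, 0.001, -0.062]
contact_force: [-0.4, -1.1, -0.2]
grip_width: 41.8
finger_force: 0.0
to [612, 181, 205] dp [0.1632, -0.0452, 0.004] rot [0.0, 0.001, -0.137]
```

```bash
python3 -m pendant '{"dp":[[0.035,-0.01,0],[0.07,-0.02,0],[0.105,-0.03,0],[0.14,-0.04,0],[0.163,-0.045,0.004],[0.163,-0.045,0.004],[0.163,-0.045,0.004],[0.163,-0.045,0.004]],"rotation":[[0,0,-0.04],[0,0,-0.08],[0,0,-0.12],[0,0,-0.137],[0,0,-0.137],[0,0,-0.137],[0,0,-0.137],[0,0,-0.137]]}' 0.042; python3 -c "
from h import *
go(611.5,181,100,0.075);cap('wrist','pics/w7.png')"
```

```text
time: 20.27
tool_pos: [611.0, 180.9, 206.4]
tcp_rot: [3.141, 0.0, 0.075]
contact_force: [-0.7, 0.4, 1.0]
grip_width: 41.9
finger_force: 0.0
to [612, 181, 100] dp [0.0005, -0.0001, 0.1064] rot [0.0, 0.0, -0.0]
```

View pics/w7.png

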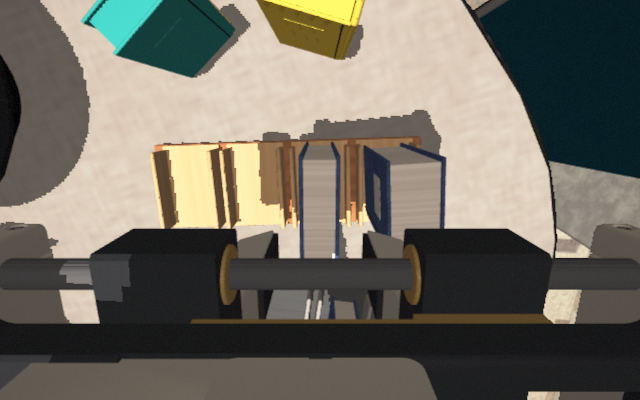

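The wide book (300–340) is centred between the fingers (277 and 363), and the thick book stands clear to the right. Descending.

```bash
python3 -m pendant '{"dp":[[0,-0.0005,0.02],[0,-0.0005,0.045],[0,-0.0005,0.07],[0,-0.0005,0.095],[0,-0.0005,0.106],[0,-0.0005,0.106],[0,-0.0005,0.106]],"rotation":[[0,0,0],[0,0,0],[0,0,0],[0,0,0],[0,0,0],[0,0,0],[0,0,0]]}' && python3 -m pendant '{"dp":[[0,0,0],[0,0,0],[0,0,0],[0,0,0]],"rotation":[[0,0,0],[0,0,0],[0,0,0],[0,0,0]]}' 0
```

```text
time: 21.2
tool_pos: [612.5, 181.5, 101.5]
tcp_rot: [-3.141, -0.002, 0.075]
contact_force: [-0.4, 0.1, 0.4]
grip_width: 41.9
finger_force: 0.0
time: 21.7
tool_pos: [612.1, 181.4, 100.9]
tcp_rot: [3.142, -0.001, 0.075]
contact_force: [0.1, -0.1, 5.1]
grip_width: 28.1
finger_force: 30.0
```

```bash
python3 -m pendant '{"dp":[[0,0,-0.01],[0,0,-0.03],[0,0,-0.055],[0,0,-0.08],[0,0,-0.105],[0,0,-0.13],[0,0,-0.15],[0,0,-0.15]],"rotation":[[0,0,0],[0,0,0],[0,0,0],[0,0,0],[0,0,0],[0,0,0],[0,0,0],[0,0,0]]}'; python3 -c "
from h import *
go(451.7,211.4,250,-0.062)"
```

```text
time: 22.7
tool_pos: [612.3, 181.5, 251.7]
tcp_rot: [-3.141, -0.003, 0.075]
contact_force: [0.5, 0.1, -1.9]
grip_width: 28.2
finger_force: 30.0
to [452, 211, 250] dp [-0.158, -0.0418, 0.0013] rot [-0.0, -0.003, 0.137]
```

```bash
python3 -m pendant '{"dp":[[-0.012,-0.003,0],[-0.035,-0.009,0],[-0.06,-0.016,0],[-0.088,-0.023,0],[-0.115,-0.03,0],[-0.138,-0.036,0],[-0.152,-0.04,0],[-0.158,-0.042,0]],"rotation":[[0,0,0.02],[0,0,0.04],[0,0,0.06],[0,0,0.08],[0,0,0.1],[0,0,0.12],[0,0,0.13],[0,0,0.137]]}'; python3 -m pendant '{"dp":[[0,0,0],[0,0,0],[0,0,0.03],[0,0,0.06],[0,0,0.085],[0,0,0.1],[0,0,0.1],[0,0,0.1]],"rotation":[[0,0,0],[0,0,0],[0,0,0],[0,0,0],[0,0,0],[0,0,0],[0,0,0],[0,0,0]]}';python3 -c "
from h import *
go(451.7,211.4,100,-0.062);cap('wrist','pics/w8.png')"
```

```text
time: 23.7
tool_pos: [450.5, 211.6, 249.8]
tcp_rot: [3.141, 0.001, -0.062]
contact_force: [0.9, -0.0, -2.8]
grip_width: 27.6
finger_force: 30.0
time: 24.7
tool_pos: [451.8, 211.6, 150.7]
tcp_rot: [-3.141, -0.001, -0.062]
contact_force: [0.4, 0.0, -1.5]
grip_width: 28.4
finger_force: 30.0
to [452, 211, 100] dp [-0.0002, 0.0002, 0.0507] rot [-0.0, -0.001, -0.0]
```

View pics/w8.png

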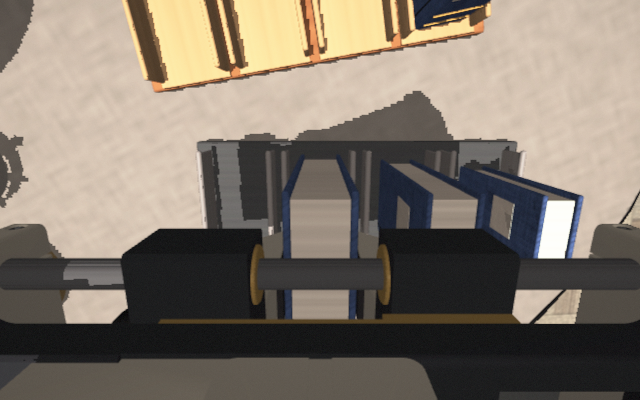

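The wide book (col 321) is centred between the sheets at 285 and 354, with the tall and small books upright to the right. Lowering.

```bash
python3 -m pendant '{"dp":[[0,0,0.015],[0,0,0.03],[0,0,0.04],[0,0,0.046],[0,0,0.048],[0,0,0.049],[0,0,0.049],[0,0,0.049]],"rotation":[[0,0,0],[0,0,0],[0,0,0],[0,0,0],[0,0,0],[0,0,0],[0,0,0],[0,0,0]]}'; python3 -m pendant '{"dp":[[0,0,0.0005],[0,0,0.001],[0,0,0.001]],"rotation":[[0,0,0],[0,0,0],[0,0,0]]}'
```

```text
time: 25.75
tool_pos: [451.3, 211.6, 101.4]
tcp_rot: [-3.141, -0.0, -0.062]
contact_force: [-0.4, 0.4, -1.1]
grip_width: 27.8
finger_force: 30.0
time: 26.12
tool_pos: [451.2, 211.6, 100.9]
tcp_rot: [-3.141, -0.001, -0.062]
contact_force: [-1.2, -0.3, 5.7]
grip_width: 28.3
finger_force: 30.0
```

```bash
python3 -m pendant '{"dp":[[0,0,0],[0,0,0],[0,0,0]],"rotation":[[0,0,0],[0,0,0],[0,0,0]]}' 0.042; python3 -m pendant '{"dp":[[0,0,-0.02],[0,0,-0.05],[0,0,-0.08],[0,0,-0.105],[0,0,-0.105],[0,0,-0.105]],"rotation":[[0,0,0],[0,0,0],[0,0,0],[0,0,0],[0,0,0],[0,0,0]]}'; python3 -c "
from h import *
go(619,114,205,0.143)"
```

```text
time: 26.5
tool_pos: [451.1, 211.5, 100.1]
tcp_rot: [3.141, -0.0, -0.062]
contact_force: [-0.1, 0.2, -1.4]
grip_width: 42.0
finger_force: 0.0
time: 27.25
tool_pos: [450.6, 211.3, 204.2]
tcp_rot: [3.141, 0.001, -0.062]
contact_force: [0.1, -0.5, 0.2]
grip_width: 42.0
finger_force: 0.0
to [619, 114, 205] dp [0.1741, 0.0867, -0.001] rot [0.0, 0.001, -0.205]
```

```bash
python3 -m pendant '{"dp":[[0.035,0.018,0],[0.07,0.035,0],[0.105,0.052,0],[0.14,0.07,0],[0.174,0.087,0],[0.174,0.087,0],[0.174,0.087,0],[0.174,0.087,0]],"rotation":[[0,0,-0.05],[0,0,-0.1],[0,0,-0.14],[0,0,-0.18],[0,0,-0.205],[0,0,-0.205],[0,0,-0.205],[0,0,-0.205]]}' 0.056; python3 -c "
from h import *
go(619,114,100,0.143);cap('wrist','pics/w9.png')"
```

```text
time: 28.25
tool_pos: [618.4, 114.6, 204.9]
tcp_rot: [-3.141, 0.001, 0.144]
contact_force: [-0.2, 0.1, 0.0]
grip_width: 55.9
finger_force: 0.0
to [619, 114, 100] dp [0.0006, 0.0007, 0.1049] rot [-0.0, 0.001, 0.001]
```

View pics/w9.png

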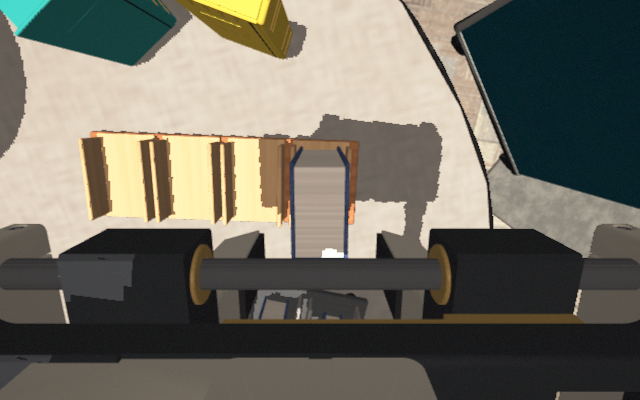

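The thick book (292–349) is centred between the fingers (265 and 378). Descending and gripping.

```bash
python3 -m pendant '{"dp":[[0,0,0.02],[0,0,0.045],[0,0,0.07],[0,0,0.095],[0,0,0.105],[0,0,0.105],[0,0,0.105]],"rotation":[[0,0,0],[0,0,0],[0,0,0],[0,0,0],[0,0,0],[0,0,0],[0,0,0]]}' && python3 -m pendant '{"dp":[[0,0,0],[0,0,0],[0,0,0],[0,0,0]],"rotation":[[0,0,0],[0,0,0],[0,0,0],[0,0,0]]}' 0
```

```text
time: 29.18
tool_pos: [620.0, 114.0, 101.5]
tcp_rot: [3.141, -0.002, 0.143]
contact_force: [-0.5, 0.3, 0.4]
grip_width: 56.3
finger_force: 0.0
time: 29.68
tool_pos: [619.7, 113.9, 100.8]
tcp_rot: [3.141, -0.001, 0.143]
contact_force: [-1.3, 0.2, 4.1]
grip_width: 39.9
finger_force: 30.0
```

```bash
python3 -m pendant '{"dp":[[0,0,-0.01],[0,0,-0.03],[0,0,-0.055],[0,0,-0.08],[0,0,-0.105],[0,0,-0.13],[0,0,-0.15],[0,0,-0.15]],"rotation":[[0,0,0],[0,0,0],[0,0,0],[0,0,0],[0,0,0],[0,0,0],[0,0,0],[0,0,0]]}'; python3 -c "
from h import *
go(455.5,277.2,250,-0.062)"
```

```text
time: 30.68
tool_pos: [619.9, 113.8, 251.8]
tcp_rot: [3.141, -0.003, 0.143]
contact_force: [-0.5, -0.6, -2.4]
grip_width: 40.5
finger_force: 30.0
to [456, 277, 250] dp [-0.1395, -0.1851, 0.0013] rot [0.0, -0.003, 0.205]
```

```bash
python3 -m pendant '{"dp":[[-0.01,-0.013,0],[-0.03,-0.04,0],[-0.053,-0.07,0],[-0.077,-0.102,0],[-0.1,-0.133,0],[-0.121,-0.161,0],[-0.134,-0.178,0],[-0.1395,-0.185,0]],"rotation":[[0,0,0.02],[0,0,0.05],[0,0,0.08],[0,0,0.11],[0,0,0.14],[0,0,0.17],[0,0,0.19],[0,0,0.205]]}'; python3 -m pendant '{"dp":[[0,0,0],[0,0,0],[0,0,0.03],[0,0,0.06],[0,0,0.085],[0,0,0.1],[0,0,0.1],[0,0,0.1]],"rotation":[[0,0,0],[0,0,0],[0,0,0],[0,0,0],[0,0,0],[0,0,0],[0,0,0],[0,0,0]]}';python3 -c "
from h import *
go(455.5,277.2,100,-0.062);cap('wrist','pics/w10.png')"
```

```text
time: 31.68
tool_pos: [453.7, 277.6, 249.2]
tcp_rot: [3.141, 0.002, -0.061]
contact_force: [0.1, -0.4, -2.3]
grip_width: 39.5
finger_force: 30.0
time: 32.67
tool_pos: [455.7, 277.2, 151.1]
tcp_rot: [-3.141, -0.002, -0.062]
contact_force: [0.5, -0.3, -2.3]
grip_width: 39.9
finger_force: 30.0
to [456, 277, 100] dp [-0.0003, 0.0001, 0.0511] rot [-0.001, -0.002, -0.0]
```

View pics/w10.png

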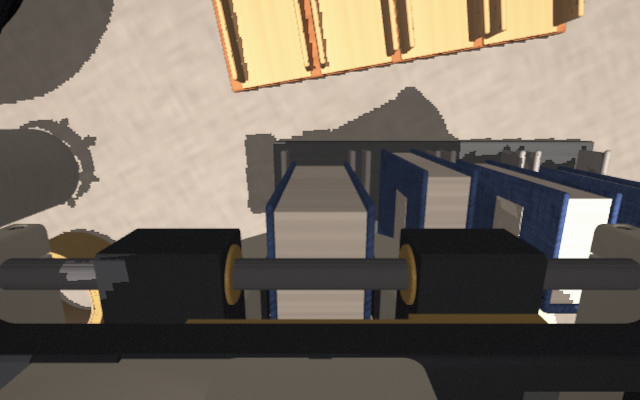

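The thick book (col 320) is over the left bay (sheets at about 284 and 352, centre 318), which is within a millimetre or so. Lowering.

```bash
python3 -m pendant '{"dp":[[0,-0.0005,0.015],[0,-0.0005,0.03],[0,-0.0005,0.04],[0,-0.0005,0.046],[0,-0.0005,0.048],[0,-0.0005,0.049],[0,-0.0005,0.049],[0,-0.0005,0.049]],"rotation":[[0,0,0],[0,0,0],[0,0,0],[0,0,0],[0,0,0],[0,0,0],[0,0,0],[0,0,0]]}'; python3 -m pendant '{"dp":[[0,0,0.0005],[0,0,0.001],[0,0,0.001]],"rotation":[[0,0,0],[0,0,0],[0,0,0]]}'
```

```text
time: 33.72
tool_pos: [455.1, 277.7, 101.5]
tcp_rot: [-3.141, -0.001, -0.062]
contact_force: [0.2, -0.3, -3.0]
grip_width: 39.7
finger_force: 30.0
time: 34.1
tool_pos: [455.1, 277.7, 100.8]
tcp_rot: [-3.141, -0.001, -0.062]
contact_force: [-1.5, -1.0, 4.9]
grip_width: 39.7
finger_force: 30.0
```

```bash
python3 -m pendant '{"dp":[[0,0,0],[0,0,0],[0,0,0]],"rotation":[[0,0,0],[0,0,0],[0,0,0]]}' 0.052; python3 -m pendant '{"dp":[[0,0,-0.02],[0,0,-0.06],[0,0,-0.11],[0,0,-0.16],[0,0,-0.21],[0,0,-0.26],[0,0,-0.3],[0,0,-0.3]],"rotation":[[0,0,0],[0,0,0],[0,0,0],[0,0,0],[0,0,0],[0,0,0],[0,0,0],[0,0,0]]}'; python3 -c "
from h import *
go(420,180,400,0)"
```

```text
time: 34.48
tool_pos: [455.0, 277.6, 100.0]
tcp_rot: [3.141, 0.0, -0.062]
contact_force: [-0.2, -0.1, 0.2]
grip_width: 52.3
finger_force: 0.0
time: 35.48
tool_pos: [455.8, 278.0, 403.4]
tcp_rot: [-3.139, -0.006, -0.062]
contact_force: [-0.8, 1.4, -0.4]
grip_width: 51.8
finger_force: 0.0
to [420, 180, 400] dp [-0.0296, 0.1, 0.0029] rot [-0.003, -0.006, -0.062]
```

```bash
python3 -m pendant '{"dp":[[-0.01,0.04,0],[-0.02,0.08,0],[-0.03,0.1,0],[-0.03,0.1,0],[-0.03,0.1,0],[-0.03,0.1,0]],"rotation":[[0,0,-0.02],[0,0,-0.04],[0,0,-0.06],[0,0,-0.06],[0,0,-0.06],[0,0,-0.06]]}'
python3 - <<'E'
from meas import *
d=cap("wrist","pics/w11.png"); p=d["pixels"][100:225,215:440].astype(int)
th=np.array([-0.062]); c,s=np.cos(-0.062),np.sin(-0.062)
cv2.imwrite("pics/w11c.png",cv2.resize(cv2.imread("pics/w11.png")[90:235,200:450],None,fx=3,fy=3))
m=((p.min(2)>190)&(p.max(2)-p.min(2)<40)).astype(np.uint8); m=cv2.morphologyEx(m,cv2.MORPH_OPEN,np.ones((3,3),np.uint8))
ks=[k for k in cv2.findContours(m,0,cv2.CHAIN_APPROX_NONE)[0] if cv2.contourArea(k)>100]
print([(np.round(cv2.minAreaRect(k)[0]+np.array([215,100]),0).tolist(),np.round(cv2.minAreaRect(k)[1]).tolist()) for k in ks])
for n,xy,z,sz in(("thick",(455.5,277.2),141,(37,19)),("wide",(451.7,211.4),141,(44,14)),("tall",(447.2,146),151,(33,14)),("small",(443,80.2),131,(26,11))):
    print(n,"expected top centre px",proj(d,(*xy,z)).round(0))
E
```

```text
time: 36.22
tool_pos: [419.1, 180.4, 399.6]
tcp_rot: [3.141, 0.001, -0.002]
contact_force: [0.1, -0.2, 0.2]
grip_width: 51.8
finger_force: 0.0
[([374.0, 214.0], [12.0, 34.0]), ([296.0, 122.0], [17.0, 19.0]), ([240.0, 141.0], [54.0, 27.0])]
thick expected top centre px [[241. 140.]]
wide expected top centre px [[294. 143.]]
tall expected top centre px [[348. 148.]]
small expected top centre px [[399. 149.]]
```

View pics/w11c.png

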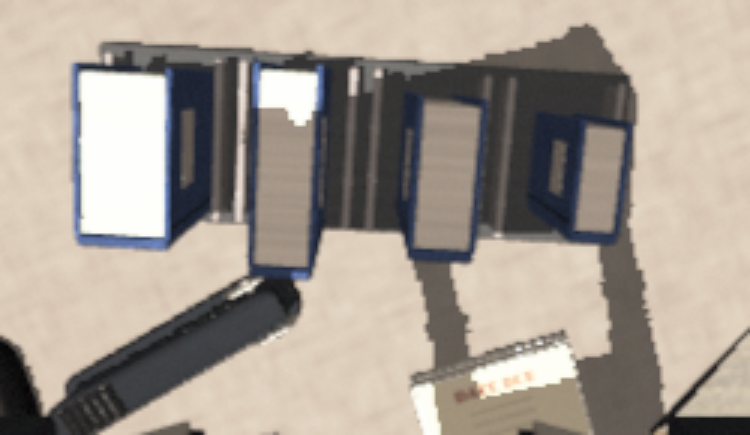

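All four books stand upright in their bays, in the order thick, wide, tall, small from the left. Their tops are within about 3 px (3–4 mm) of the expected centres, and the gripper is clear.

```bash
python3 -c "
from plant import workorder; print(workorder.close_job())"
```

```text
the job is handed in; nothing more can be done
None
```

The four books are in the steel rack in reverse order (thick, wide, tall, small from the robot's left), upright and within about 4 mm of the bay centres in the last picture; none was dropped, and the job was handed in at about 36 s with no verdict returned.

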